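Rock a bent cover on the surface plate and shim its high side

TASK

The round steel cover lies on the surface plate but its rim is bent up somewhere. Press gently on its edge here and there until it rocks, so that you know which side stands off the plate; then slide the taper button along the plate under that side until it just bears, let go of it, and press that edge gently once more to prove that the cover sits firm on the button. Leave the cover where it lies and the button standing under its edge.

Things in the scene. Friction and masses are not known exactly. Their poses are not given: they have to be found in the camera images.
- plate: Fixed square cast-iron surface plate, 300 x 300 mm, 30 mm thick, flat on the table. Origin at the centre of its underside, so its working face is 30 mm above the origin; z up.
- cover: Loose round grey steel cover, 120 mm in diameter, 0.8 kg, lying level on the surface plate, rim (6 mm thick) downward. Origin on its axis at the rim's foot, on the plate's face; z its axis, up. Flat top 12 mm above the origin; middle boss 32 mm wide, 18 mm high. The rim's foot touches the plate over 200 degrees; the other 160 are bent up, by 3 to 5.5 mm in their middle, which may be at any angle.
- button_stem (a point): Grip point of the loose taper button (turned steel shallow cone with upright stem, 0.3 kg), on its axis 42 mm above its underside. Stem 18 mm in diameter, reaching from 9 to 57 mm above the underside. It starts upright on the table, left or right of the surface plate; z is up.
- cover_top (a point): Centre of the cover's flat top, 12 mm above its origin. Pressed with 2 to 4 N about 8 mm inside the edge, within some 50 degrees of the middle of the bent side, the cover tips 0.06 to 0.11 rad towards that middle; pressed elsewhere it stays level. More than 45 N of finger force damages it; a sideways push of a few newtons makes it slide.
- button_foot (a point): Centre of the button's underside. Its cone: 90 mm wide at the base with an edge 1.5 mm high, rising evenly to 9.5 mm high at 24 mm width. It goes under the bent-up rim until rim and cone meet, with the stem's axis 88 to 99 mm from the cover's axis; a resistance of 2 to 3 N to the slide shows that they have met.
Things that resemble listed ones, but are neither listed nor needed, are in the scene too. Leave any green, purple or turquoise look-alike of the part that bears button_stem alone.

How it is judged:
By the outcome, as a careful person would: the job done as asked, in the order asked, and still so for the second after the job is handed in, with the robot touching nothing.
It also fails if it takes over 72 s, if anything falls off the work surface, if the arm or the gripper's body presses on something with over 40 N, if the wrist force passes 120 N, or if a joint passes its speed limit or range.

ROBOT

A 6-joint arm with a two-finger parallel gripper is mounted at the origin on the work surface. World frame = base frame: x ahead of the robot, y to its left, z up, the work surface at z = 0. Lengths are in mm, angles in rad, forces in N, time in s.
With the tool pointing down it reaches from about 275 to 825 mm from the base axis. Payload 5.2 kg.
Tool frame: the origin (TCP) lies at the very end of the fingers, on their centre line; the grasp point (between the pads) lies 19 mm behind it; z points along the fingers, y is the direction in which the jaws open and shut (so a half turn about z gives the same grasp; the last joint's range is limited). The gripper opens to 93 mm and grips with 3 to 60 N. Pads are 15 mm wide; open, the fingers measure 128 mm over their backs; the gripper's body (75 mm by 188 mm) begins 65 mm behind the grasp point.
Start: joints at [0.903, 0.259, 1.535, -0, 1.348, -0.203], TCP at [246.514, 491.666, 218.653] pointing down, gripper open.
Joint ranges: [-3.14, 3.14], [-0.91, 2.08], [0.19, 2.58], [-1.22, 4.36], [0.22, 2.71], [-3.12, 3.12]. Speed limits (rad/s): [2.57, 2.57, 3.14, 3.14, 3.14, 3.14].

INTERFACE

Orientations are given as [roll, pitch, yaw] about the fixed x, y, z axes, in that order (R = Rz(yaw) Ry(pitch) Rx(roll)).
In Python, from bench import robot gives the robot as it stands. The module is installed in compiled form; this text tells all that it offers. Calls block until the motion is done:
- robot.move_ptp(position, orientation): joint-space move of the TCP to a pose.
- robot.move_linear(position, ori=None, speed=150, f_stop=None): straight line of the TCP; ori=None keeps the orientation; speed is the mean speed in mm/s. With f_stop (N) it stops when the force on the tool has changed by that much, and returns True; else False.
- robot.move_j(angles): joint-space move.
- robot.move_gripper(opening): opening from 0.0 (shut) to 1.0 (fully open); the grip force is fixed at half the most; returns when the fingers have stopped.
- robot.sleep(seconds).
- robot.inverse_kinematics(position, orientation): joint angles nearest the present ones, or None.
- robot.get_image(name): name is "scene" or "top" or "wrist"; returns a dict with "img" (420x560x3 uint8, blue, green, red), "fovy" (degrees; the focal length in pixels is half the picture's height over the tangent of half this angle, whatever the lens; pixels are square), "cx", "cy" (the principal point, pixels), "eye" and "orientation" of the camera in the world. Camera axes: x right, y down, z forward; pixel columns grow to the right and rows downward; lengths in mm; the calibration is good to about 2 mm. A picture is of the moment at which its call begins. There is no depth.
A pose or a line that the arm cannot do raises robot.MotionError and nothing moves.
- robot.hand_in(): hands the job in, once; it reports no verdict.
Readings, each from a call of its own:
- robot.current_t(): time.
- robot.current_qpos(): joint angles.
- robot.current_joint_vel(): joint speeds.
- robot.current_joint_efforts(): joint torques, N m.
- robot.current_tcp_pos(): TCP position.
- robot.current_eef_rot(): TCP orientation.
- robot.current_contact_force(): force on the tool from outside, world axes, zero at the start.
- robot.current_ft_torque(): the same for the moment, N m.
- robot.current_gripper_width(): opening from 0.0 (shut) to 1.0 (fully open).
Only numpy, scipy, OpenCV 4.12 (cv2) and the standard library are available. Lean on these libraries where they do the work, as an engineer would, in place of code of your own. Each camera call takes 0.05 s, during which the arm holds its last target. There are 200 camera calls.

## Working session

There is one attempt and no reset: what is moved stays moved. The work goes in short steps, each a Python script; the robot and the scene stay as the last script left them, time stands still between calls to the robot, and variables do not carry over. Pictures are saved under pics/ and viewed, on a budget of 10 in all, crops included, one or two more only if the job needs it, and the job is handed in when it is done.

```bash
mkdir -p pics
cat > h.py <<'E'
import numpy as np, cv2
from scipy.spatial.transform import Rotation as Rot
from bench import robot
def cam(n):
    d=robot.get_image(n); h=d['img'].shape[0]
    f=h/2/np.tan(np.radians(d['fovy'])/2)
    o=np.array(d['orientation'],float)
    R=o if o.shape==(3,3) else Rot.from_euler('xyz',o).as_matrix()
    d.update(f=f,R=R,eye=np.array(d['eye'],float)); return d
def ray(d,u,v): return d['R']@np.array([(u-d['cx'])/d['f'],(v-d['cy'])/d['f'],1.])
def onz(d,u,v,z):
    r=ray(d,u,v); return d['eye']+r*(z-d['eye'][2])/r[2]
def proj(d,p):
    q=d['R'].T@(np.array(p,float)-d['eye']); return [d['cx']+d['f']*q[0]/q[2],d['cy']+d['f']*q[1]/q[2]]
def cross(d1,p1,d2,p2):
    a,b=ray(d1,*p1),ray(d2,*p2)
    s=np.linalg.lstsq(np.c_[a,-b],d2['eye']-d1['eye'],rcond=None)[0]
    A=d1['eye']+a*s[0];B=d2['eye']+b*s[1]; return (A+B)/2,np.linalg.norm(A-B)
E
python3 - <<'E'
from h import *
for n in('scene','top'):
    d=cam(n); cv2.imwrite(f'pics/{n}1.png',d['img']); print(n,d['eye'],d['orientation'],d['fovy'],d['cx'],d['cy'])
print(robot.current_t(),robot.current_eef_rot())
E
```

```text
scene [915.9464736  511.60459127 638.41251614] [-2.25204541  0.02160738  2.42779153] 54.18537682550185 278.7623508446097 204.11378319328358
top [ 255.6742389   -57.69306451 1222.34773111] [-2.95101554 -0.00375327 -1.55106403] 47.05277211131344 279.9719959719895 207.74197145087192
0.1 [-3.14002709e+00 -3.05100707e-04  2.67679414e+00]
```

View pics/scene1.png

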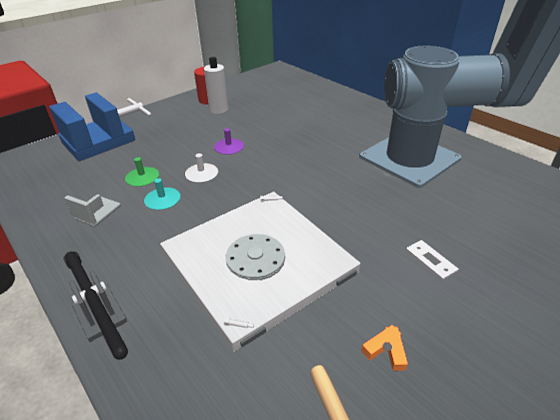

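View pics/top1.png

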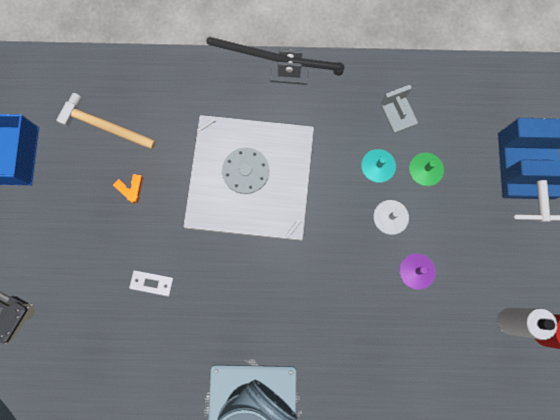

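The candidates for the button are white/steel (scene 201,170; top 391,217), green (141,175; top 427,169), turquoise (160,195; top 379,166) and purple (229,145; top 418,271). The three coloured ones are the decoys, so I choose the white one. The cover's boss is at scene (254,253), top (246,170). Next I measure from both views and check the choice in a close crop.

```bash
cat > m.py <<'E'
from h import *
S,T=cam('scene'),cam('top')
def blob(d,x0,y0,x1,y1,lo,hi=256,sat=40):
    im=d['img'][y0:y1,x0:x1].astype(int); 
    m=((im.min(2)>lo)&(im.max(2)<hi)&(np.ptp(im,axis=2)<sat)).astype(np.uint8)
    c=max(cv2.findContours(m,cv2.RETR_EXTERNAL,cv2.CHAIN_APPROX_NONE)[0],key=cv2.contourArea)
    return c[:,0]+[x0,y0]
# button base (disc contour in top view)
ct=blob(T,368,195,415,240,150); e=cv2.fitEllipse(ct); print('top base',e)
cs=blob(S,180,148,222,186,140); print('scene blob bbox',cv2.boundingRect(cs.astype(np.int32)))
for z in(0,1.5): print('base centre@',z,onz(T,*e[0],z))
# plate corners
for d,c in((T,[(200,117),(313,126),(303,239),(185,229)]),(S,[(162,244),(275,194),(359,264),(234,334)])):
    P=np.array([onz(d,*p,30) for p in c]); print('plate',P[:,:2].round(0).tolist(),P.mean(0).round(1),np.linalg.norm(P-np.roll(P,1,0),axis=1).round(0))
for d,c in((T,(246,170)),(S,(255,256))): print('cover@z42',onz(d,*c,42).round(1))
a=cv2.resize(S['img'][130:220,110:260],None,fx=4,fy=4,interpolation=2)
b=cv2.resize(S['img'][220:290,210:300],None,fx=4,fy=4,interpolation=2)
t=cv2.resize(T['img'][185:255,355:430],None,fx=4,fy=4,interpolation=2); u=cv2.resize(T['img'][140:200,210:285],None,fx=4,fy=4,interpolation=2)
C=np.zeros((600,800,3),np.uint8)
def put(i,x,y):
    i=i[:600-y,:800-x]; C[y:y+i.shape[0],x:x+i.shape[1]]=i
put(a[:300,:440],0,0);put(b[:,:360],440,0);put(t,0,310);put(u,440,310)
cv2.imwrite('pics/crop.png',C)
E
python3 m.py
```

```text
top base ((390.8348083496094, 216.91098022460938), (33.71204376220703, 35.09103775024414), 123.83274841308594)
scene blob bbox (185, 163, 34, 19)
base centre@ 0 [ 473.34173557 -343.36788552    0.        ]
base centre@ 1.5 [ 473.07462561 -343.01732061    1.5       ]
plate [[723.0, 156.0], [704.0, -139.0], [408.0, -116.0], [427.0, 178.0]] [565.4  19.6  30. ] [297. 296. 297. 295.]
plate [[705.0, -130.0], [416.0, -100.0], [440.0, 186.0], [720.0, 149.0]] [570.3  26.1  30. ] [279. 291. 287. 282.]
cover@z42 [578.9  30.2  42. ]
cover@z42 [586.9  39.4  42. ]
```

View pics/crop.png

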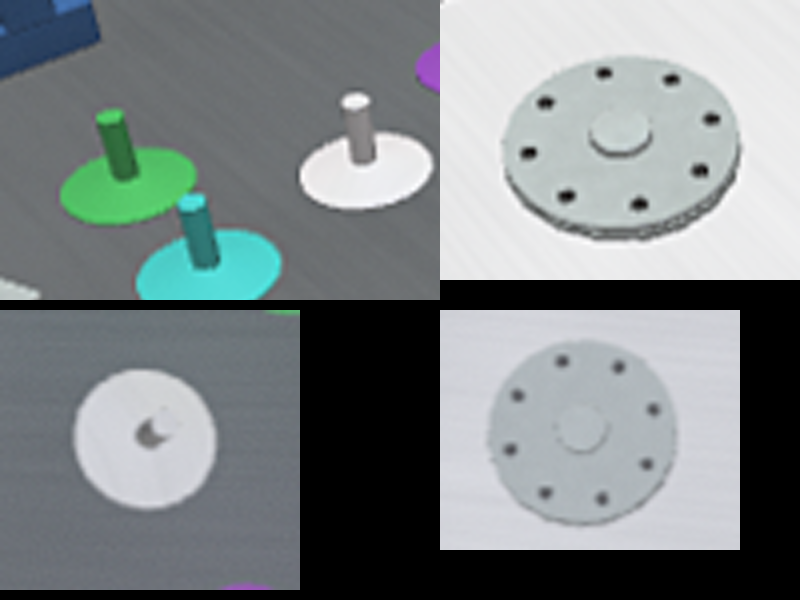

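The crop confirms the white steel button: stem top at scene (199,155.5), top (396.7,212.7). The boss top is at scene (255,252.5), top (245.2,169.5). I triangulate these, then take wrist views above the cover.

Run:
```python
from h import *
S,T=cam('scene'),cam('top')
print('stem top',cross(S,(199,155.5),T,(396.7,212.7)))
c,g=cross(S,(255,252.5),T,(245.2,169.5)); print('boss top',c,g)
robot.move_gripper(0.0)
robot.move_ptp([c[0]-40,c[1],230],[np.pi,0,2.677]); 
W=cam('wrist'); cv2.imwrite('pics/w1.png',W['img']); print(W['eye'],W['orientation'],W['fovy'],proj(W,c),proj(W,[c[0],c[1],42]))
robot.move_ptp([c[0]+40,c[1],230],[np.pi,0,2.677])
W2=cam('wrist'); cv2.imwrite('pics/w2.png',W2['img']); print(W2['eye'],proj(W2,c),robot.current_t(),robot.current_contact_force())
C=cv2.resize(np.vstack([W['img'],W2['img']]),None,fx=.7,fy=.7);cv2.imwrite('pics/w12.png',C)
import pickle;pickle.dump((W,W2),open('w.pkl','wb'))
```

```text
stem top (array([ 474.35401875, -345.53110432,   51.51185367]), np.float64(1.6516728201395336))
boss top [580.51694523  32.00834609  41.83165215] 0.8373952208352857
[481.70576115  62.82008574 396.06380841] [ 2.90057781e+00 -5.66898228e-04  1.10746420e+00] 70.45263928053797 [np.float64(290.2025529207554), np.float64(217.85543801244046)] [np.float64(290.2085073829114), np.float64(217.8931460745563)]
[562.30500549  62.76805961 395.19928985] [np.float64(260.5812077636386), np.float64(159.60702730987396)] 4.2333 [-0.17426276  0.73302828 -0.78165854]
```

View pics/w12.png

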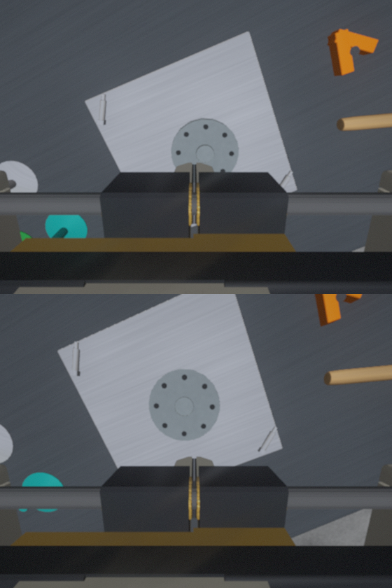

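The wrist view shows the cover's centre at about (263,160) full-size, against a prediction of (260.6,159.6), so they agree. Two small pins lie near opposite plate corners and must be left alone. I refine the centre from the disc outline, then start pressing.

```bash
cat > press.py <<'E'
from h import *
import json
C=np.array(json.load(open('c.json')))
def yawnear(y,cur): return cur+(y-cur+np.pi/2)%np.pi-np.pi/2
def press(deg,r=52,f=3.6,z0=50,zend=33,speed=14):
    a=np.radians(deg); p=C+r*np.array([np.cos(a),np.sin(a)])
    y0=robot.current_eef_rot()[2]; y=yawnear(a,0.)   # tool y tangential: tool x radial
    ori=[np.pi,0,y]
    robot.move_ptp([*p,z0],ori)
    F0=robot.current_contact_force()
    hit=robot.move_linear([*p,zend],speed=speed,f_stop=f)
    z=robot.current_tcp_pos()[2]; F=robot.current_contact_force()-F0
    return hit,z,F,p,ori
E
python3 - <<'E'
from h import *
import pickle,json
W,W2=pickle.load(open('w.pkl','rb'))
im=cv2.GaussianBlur(W2['img'],(3,3),0)
for nm,d in(('W2',W2),('W1',W),('T',cam('top'))):
    im=d['img'].astype(int); cen=proj(d,[580.5,32,42])
    g=im.mean(2); v,u=np.mgrid[:420,:560]
    near=np.hypot(u-cen[0],v-cen[1])
    R=d['f']*10/abs(proj(d,[580.5,32,42])[0]*0+1)
    # dark hole centroids
    rad=np.hypot(*(np.array(proj(d,[640.5,32,42]))-cen))
    base=np.median(g[near<rad*.8])
    m=((g<base-35)&(near<rad*.88)).astype(np.uint8)
    n,l,s,c=cv2.connectedComponentsWithStats(m)
    P=[onz(d,*c[i],42)[:2] for i in range(1,n) if 3<=s[i,4]<200]
    P=np.array(P); A=np.c_[2*P,np.ones(len(P))]; x=np.linalg.lstsq(A,(P**2).sum(1),rcond=None)[0]
    print(nm,len(P),x[:2].round(1),'ring r',np.hypot(*(P-x[:2]).T).round(1))
E
```

```text
W2 8 [582.3  33.7] ring r [47.  47.  46.5 46.6 46.8 46.7 46.9 46.9]
W1 5 [581.2  33.5] ring r [45.9 45.7 45.7 45.8 45.8]
T 4 [579.9  32.3] ring r [46.5 46.9 46.4 46.7]
```

```bash
echo '[581.3,33.2]'>c.json; sed -i 's/yawnear(a,0.)/yawnear(a,np.pi\/2)/' press.py
python3 - <<'E'
from press import *
for deg in (0,45,90,135,180,225,270,315):
    hit,z,F,p,ori=press(deg,z0=47,speed=10)
    print(deg,hit,'z',round(z,2),'F',F.round(2),'tcp',(robot.current_tcp_pos()[:2]-p).round(2),'t',round(robot.current_t(),2),flush=True)
    robot.move_linear([*p,47],speed=60)
    if hit and z<40 and False: break
    if abs(F[2])>15: break
E
```

```text
0 True z 39.79 F [0.58 0.97 2.95] tcp [ 0.71 -0.22] t 7.4
45 True z 42.0 F [ 1.05 -0.59  5.59] tcp [ 0.2  -0.11] t 9.12
90 True z 42.3 F [ 1.03 -0.59  5.64] tcp [ 0.06 -0.02] t 10.8
135 True z 42.29 F [-2.44 -0.07  4.76] tcp [0.02 0.05] t 12.53
180 True z 42.3 F [0.25 1.59 5.26] tcp [0.04 0.02] t 15.42
225 True z 42.29 F [-1.42  0.31  3.98] tcp [0.03 0.04] t 17.18
270 True z 42.13 F [-0.89  0.17  4.52] tcp [ 0.09 -0.03] t 18.9
315 True z 39.87 F [-2.23 -1.58  4.28] tcp [ 0.71 -0.28] t 20.73
```

Pressing tips the cover at 0° and 315° with nearly equal drops of 2.5 and 2.4 mm. It stays level everywhere else, with only traces at 45° and 270°. The middle of the bent side is therefore about −21°. I head for the button and check it from two wrist positions on the way.

Run:
```python
from h import *
import pickle
yaw=np.radians(159); ori=[np.pi,0,yaw]; tx=np.array([np.cos(yaw),np.sin(yaw)])
B=np.array([473.8,-344.]); L=[]
p=robot.current_tcp_pos(); robot.move_linear([p[0],p[1],110],speed=200)
V=cam('wrist')
for k,off in enumerate((40,85)):
    robot.move_ptp([*(B-off*tx),200],ori)
    if k==0: robot.move_gripper(.6)
    robot.sleep(.15); d=cam('wrist'); im=d['img'].astype(int); c=proj(d,[*B,1]); print('pred',np.round(c,1))
    m=((im.min(2)>125)&(np.ptp(im,axis=2)<40)).astype(np.uint8)
    cs=[q for q in cv2.findContours(m,cv2.RETR_EXTERNAL,cv2.CHAIN_APPROX_NONE)[0] if len(q)>30]
    q=min(cs,key=lambda q:np.hypot(*(q[:,0].mean(0)-c))); e=cv2.fitEllipse(cv2.convexHull(q)); print(e,onz(d,*e[0],1)); L.append((d,e[0]))
print(cross(*L[0],*L[1]),robot.current_t(),robot.current_qpos().round(2))
cv2.imwrite('pics/b.png',cv2.resize(np.hstack([L[0][0]['img'],L[1][0]['img']]),(800,300)))
pickle.dump(L,open('b.pkl','wb'))
```

```text
pred [276.5 154.8]
((278.712646484375, 154.5470428466797), (75.35211181640625, 76.19801330566406), 2.136425495147705) [ 474.52812059 -341.35086151    1.        ]
pred [276.3 116.9]
((278.5884094238281, 116.55915069580078), (77.4936752319336, 80.71609497070312), 1.8922663927078247) [ 474.45212169 -341.37254115    1.        ]
(array([ 474.48466277, -341.36287637,    1.51930526]), np.float64(0.04728320206178542)) 24.65 [-0.76  0.48  1.25 -0.    1.41 -1.97]
```

View pics/b.png

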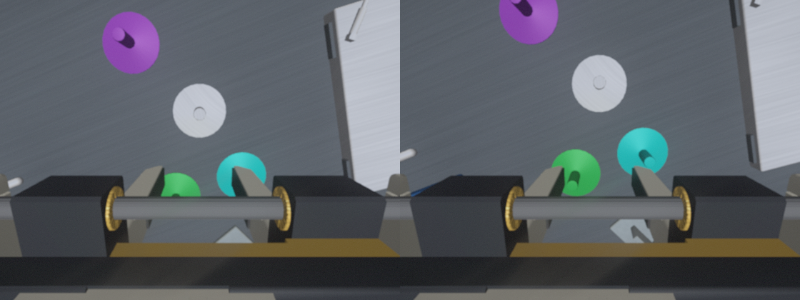

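The two wrist views put the button's disc centre at (474.5,−341.4), height 1.5, which matches its edge height. In the picture the white disc is centred at about (199,111) in the left half, clear of turquoise, green and purple. I grasp it.

Run:
```python
from h import *
yaw=np.radians(159); ori=[np.pi,0,yaw]
B=[474.5,-341.4]
robot.move_ptp([*B,95],ori)
print(robot.move_linear([*B,23.5],speed=90,f_stop=8))
robot.move_gripper(0.0); print('w',robot.current_gripper_width()*93,robot.current_tcp_pos().round(2))
robot.move_linear([*B,120],speed=120)
print('w',robot.current_gripper_width()*93)
C=np.array([581.3,33.2]); a=np.radians(-21); u=np.array([np.cos(a),np.sin(a)])
P=C+121*u
robot.move_ptp([*P,160],ori); robot.sleep(.2)
d=cam('wrist'); cv2.imwrite('pics/place.png',d['img']); im=d['img'].astype(int)
g=im.mean(2); cen=proj(d,[*C,42]); v,uu=np.mgrid[:420,:560]; near=np.hypot(uu-cen[0],v-cen[1]); rad=np.hypot(*(np.array(proj(d,[C[0],C[1]+60,42]))-cen))
base=np.median(g[near<rad*.8]); m=((g<base-35)&(near<rad*.88)).astype(np.uint8)
n,l,s,c=cv2.connectedComponentsWithStats(m); X=np.array([onz(d,*c[i],42)[:2] for i in range(1,n) if 3<=s[i,4]<300])
x=np.linalg.lstsq(np.c_[2*X,np.ones(len(X))],(X**2).sum(1),rcond=None)[0]
print('cover',x[:2],np.hypot(*(X-x[:2]).T).round(1),cen,robot.current_t())
```

```text
False
w 17.6492683273276 [ 474.53 -341.5    23.61]
w 16.924534876183213
cover [580.13707877  35.23046342] [43.6 45.4 45.2 47.1 47.  17.3 17.5 48.7 48.5 49.3] [np.float64(277.7719782458549), np.float64(68.06759255969382)] 29.575
```

View pics/place.png

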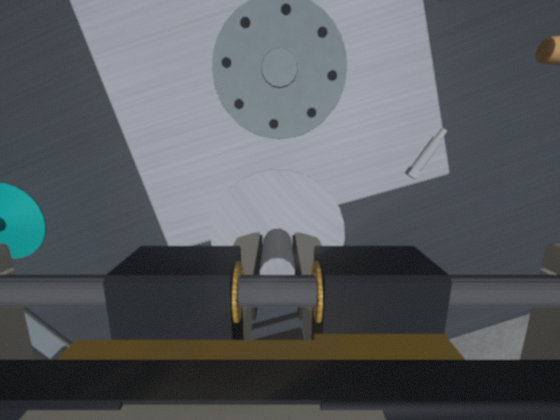

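The button is held upright. The cover's boss is at (279,68) against a prediction of (277.8,68.1), so the cover has not slid. The pin at (425,155) is clear of the path. I lower the button, regrip to free any strain, and slide it in.

Run:
```python
from h import *
C=np.array([581.3,33.2]); a=np.radians(-21); u=np.array([np.cos(a),np.sin(a)])
R=lambda:((robot.current_tcp_pos()[:2]-C)@u)
P=C+121*u
robot.move_linear([*P,62],speed=120)
print('down',robot.move_linear([*P,50],speed=10,f_stop=2.5),robot.current_tcp_pos().round(2),robot.current_contact_force().round(2))
robot.move_gripper(.35); robot.sleep(.1); z=robot.current_tcp_pos()[2]
robot.move_linear([*P,z+.5],speed=20) ; robot.move_gripper(0.0)
z=robot.current_tcp_pos()[2]; print('w',robot.current_gripper_width()*93,'z',z,robot.current_contact_force().round(2))
f0=robot.current_contact_force()
for i in range(6):
    r=R(); hit=robot.move_linear([*(C+85*u),z],speed=14,f_stop=2.4)
    F=robot.current_contact_force(); print(hit,'r',R().round(2),robot.current_tcp_pos().round(2),F.round(2),'t',robot.current_t())
    if not hit or R()<99.5 : break
d=cam('wrist'); cv2.imwrite('pics/met.png',d['img'])
```

```text
down True [694.13 -10.19  53.63] [-0.95  0.06  5.44]
w 17.095975084454956 z 52.147448789485075 [0.03 0.57 0.2 ]
True r 94.55 [669.57  -0.69  52.1 ] [-0.6   0.95  5.24] t 34.3333
```

View pics/met.png

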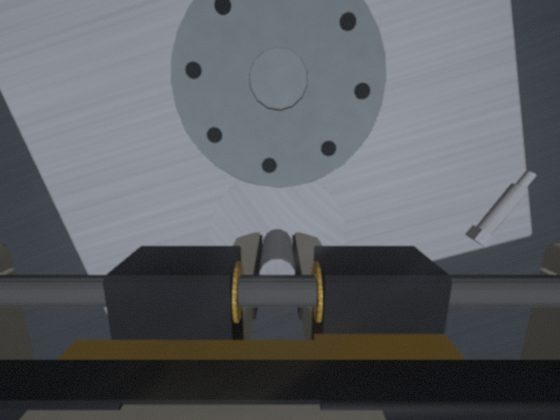

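The slide stopped at r = 94.55 mm, but the force change is mostly vertical, so it may be a false stop. I regrip to shed the strain and creep in, watching only the radial force.

Run:
```python
from h import *
C=np.array([581.3,33.2]); a=np.radians(-21); u=np.array([np.cos(a),np.sin(a)])
R=lambda:((robot.current_tcp_pos()[:2]-C)@u)
def avg(n=4):
    L=[]
    for _ in range(n): L.append(robot.current_contact_force()); robot.sleep(.02)
    return np.mean(L,0)
robot.move_gripper(.25); robot.sleep(.1); p=robot.current_tcp_pos(); robot.move_linear([p[0],p[1],p[2]+.3],speed=20); f0=avg()
robot.move_gripper(0.0); robot.sleep(.1); z=robot.current_tcp_pos()[2]; r=R(); f1=avg(); print('r',r,'z',z,'grip df',(f1-f0).round(2))
for i in range(16):
    r-=.4; robot.move_linear([*(C+r*u),z],speed=12)
    F=avg()-f0; print(round(R(),2),'rad',(F[:2]@u).round(2),'z',F[2].round(2),'w',round(robot.current_gripper_width()*93,2))
    if F[:2]@u>2.2 or r<88.2: break
d=cam('wrist'); print(robot.current_t()); import pickle; pickle.dump(d,open('m2.pkl','wb'))
im=d['img'].astype(int); C=np.array([581.3,33.2]); print('pred boss',proj(d,[*C,48]))
cv2.imwrite('pics/met2.png',d['img'])
```

```text
r 94.20664982160523 z 51.040708647151284 grip df [ 0.36 -0.01 -0.26]
94.18 rad 2.23 z -0.96 w 17.63
35.975
pred boss [np.float64(276.1340449940811), np.float64(77.80612506273923)]
```

The rim and cone have met: 2.2 N radial at r = 94.2 mm, within 88–99, with the rim bearing slightly down. I release and press the edge once more.

Run:
```python
from press import *
robot.move_gripper(.4); robot.sleep(.1)
p=robot.current_tcp_pos(); robot.move_linear([p[0],p[1],115],speed=90)
robot.move_gripper(0.0)
a=np.radians(-21); q=C+52*np.array([np.cos(a),np.sin(a)])
robot.move_linear([*q,60],speed=120)
hit,z,F,p,ori=press(-21,z0=47,speed=9,f=3.2); robot.sleep(.3); print(hit,z,F.round(2),robot.current_tcp_pos().round(2))
robot.move_linear([*p,47],speed=40); robot.move_linear([*p,110],speed=150)
robot.move_ptp([430,190,260],[np.pi,0,2.677]); robot.sleep(.3)
print(robot.current_t())
S,T=cam('scene'),cam('top')
c=cv2.resize(S['img'][190:340,150:370],None,fx=3,fy=3,interpolation=2)[:, :480]
t=cv2.resize(T['img'][100:250,170:330],None,fx=2,fy=2,interpolation=2)
I=np.zeros((450,800,3),np.uint8); I[:c.shape[0],:c.shape[1]]=c; I[:t.shape[0],480:480+t.shape[1]]=t; cv2.imwrite('pics/end.png',I)
st=C+94.2*np.array([np.cos(a),np.sin(a)])
for d,n in((S,'S'),(T,'T')): print(n,'cover',np.round(proj(d,[*C,42])),'stemtop',np.round(proj(d,[*st,87])))
```

```text
True 42.16177844972945 [-0.58  0.5   4.57] [629.91  14.54  42.15]
42.6083
S cover [255. 253.] stemtop [206. 249.]
T cover [245. 169.] stemtop [258. 130.]
```

View pics/end.png

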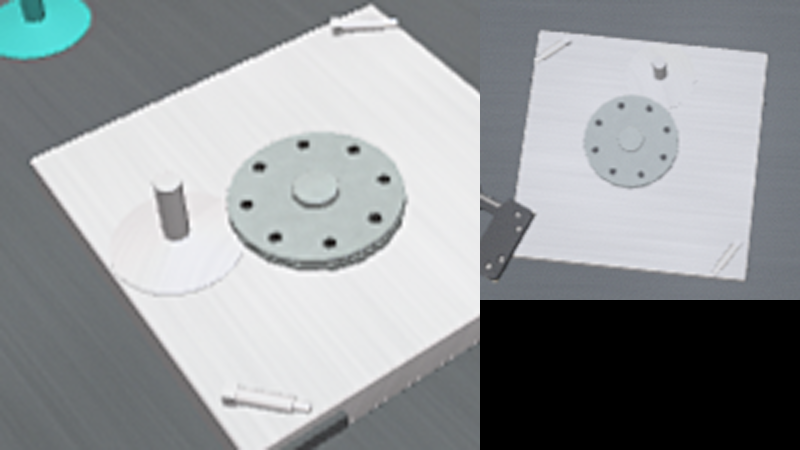

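The button stands upright under the cover's edge (stem at about (170,210) in the left crop), and the cover lies where it was. The press held firm at z = 42.16, against about 42.3 for the level spots and 39.8 when it rocked. I hand in.

```bash
python3 -c "
from bench import robot
print(robot.current_contact_force(),robot.current_t()); robot.hand_in()"
```

```text
[-0.22415685 -0.02603645 -0.83162237] 42.7083
the job is handed in; nothing more can be done
```

The job is done and handed in at 42.7 s. The button stands under the bent side of the cover and the cover sits firm on it.

- **Finding the bent side:** I pressed eight points around the edge. The cover rocked by about 2.5 mm at 0° and 315° and stayed level elsewhere, so the middle of the bent side is near −21°.
- **Setting the button:** I slid the white steel button in from that side until it bore, with 2.2 N of radial resistance and its axis 94.2 mm from the cover's axis. Then I let go.
- **Final press:** At −21° the edge stopped at z = 42.16 mm under about 4.6 N. Level spots had stopped at about 42.3 mm, and the rocking edge at 39.8 mm.
- **Last pictures:** The cover had not visibly moved and the button stood upright.

**Checks that disagreed:**
- The first slide stop at r = 94.55 mm showed mainly vertical force, so I regripped and confirmed the contact from the radial force alone.
- Press forces ran past their 3.6 N and 3.2 N stops, peaking at about 5.6 N.
- Triangulated heights from the fixed cameras were about 6 mm low: boss 41.8 against 48, stem top 51.5 against 57. I went by the wrist views and touch instead.
- One wrist-camera fit of the cover's centre was spoiled by picking up the boss edge, so I compared the boss's pixel position instead.

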